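# Try the spring of the live center

### The arm

A 6-joint arm with a two-finger parallel gripper is mounted at the origin on the work surface. World frame = base frame: x ahead of the robot, y to its left, z up, the work surface at z = 0. Lengths are in m, angles in rad, forces in N, time in s.
With the tool pointing down it reaches from about 0.3 to 0.95 m from the base axis. Payload 3.1 kg.
Tool frame: the origin (TCP) lies on the front face of the gripper's body, between the roots of the fingers; the fingertips stand 73 mm ahead of it and the grasp point (between the pads) lies 54 mm ahead of it (robot.nose_length is the distance from the TCP to the fingertips, in m); x points along the fingers, z is the direction in which the jaws open and shut, and the axes are right-handed (so a half turn about x gives the same grasp; the last joint's range is limited). The gripper opens to 85 mm and grips with 20 to 120 N. Pads are 22 mm wide; open, the fingers measure 114 mm over their backs; the gripper's body (76 mm by 85 mm) begins 54 mm behind the grasp point. The pads swing forward as they close: fully open they stand 13 mm farther back than shut.
Start: joints at [1.143, 0.308, 1.634, -0, 1.2, -0.07], TCP at [0.219, 0.585, 0.304] pointing down, gripper open.
Joint ranges: [-3.06, 3.06], [-0.79, 1.96], [0.05, 2.63], [-1.19, 4.34], [0.05, 2.64], [-2.94, 2.94]. Speed limits (rad/s): [2.79, 2.79, 3.14, 3.14, 3.14, 3.14].

### API

Orientations are given as a rotation vector (axis times angle).
In Python, from plant import robot, eyes gives the robot as it stands.
- The arm moves only by the shell command python3 -m crank 'ROWS' [FORCE]. ROWS is text: rows parted by semicolons, each of 7 numbers parted by spaces: the turn, a rotation vector about the tool's x, y, z in rad, then the shift along the tool's x, y, z in m, then the gripper's target within -1 to 1 (shut at 1, half-way at 0, fully open at -1). In form: rx ry rz tx ty tz fingers; .... A call has 1 to 10 rows; each row shifts and turns the pose as measured when the row begins, along the tool's axes as they then stand; what a row does not reach is not made up. A row lasts 1/10 s, in which the tool goes at most 50 mm and 8.59 degrees, less where a joint would pass 70% of its speed; a pose out of reach is approached as far as the arm can. A call is refused whole if a number of a shift passes 0.05 or a number of a turn 0.15, either way. A call with a gripper value outside its range is refused whole. The fingers move at their own pace and stop on an object; FORCE is the grip in N (left out, the last holds). Time passes only in rows, so rows that do not move let the fingers close. It gives the time, the measured TCP pose, the force and the opening at its end, in the units of the state.
- robot.observe(): the state, without advancing time (a new reading comes with each control period).
- eyes.get_image(name): name is "scene" or "side" or "wrist"; returns a dict with "frame" (480x640x3 uint8, red, green, blue), "z_map" (480x640 float32, m along the optical axis (not along the pixel's ray), 0 where there is no reading), "fovy" (degrees; the focal length in pixels is half the picture's height over the tangent of half this angle, whatever the lens; pixels are square), "cx", "cy" (the principal point, pixels), "rvec" (rotation vector, rad) and "tvec" (3), from world to camera coordinates, as OpenCV has them; the wrist camera has in their place "T_tool_cam" (4x4, takes a point from camera to tool coordinates, whose origin is the TCP and whose axes are the tool frame's). Camera axes: x right, y down, z forward; pixel columns grow to the right and rows downward; lengths in m; the calibration is good to about 2 mm. A picture is of the moment at which its call begins: read the wrist's pose just before it.
- robot.finish_job(): hands the job in, once; it reports no verdict.
The state is a dict: "t": time; "joint_pos": joint angles; "joint_velocities": joint speeds; "tau": joint torques, N m; "position": TCP position; "eef_rot": TCP orientation; "wrist_force": force on the tool from outside, world axes, zero at the start; "moment": the same for the moment, N m; "width": finger opening in m.
Only numpy, scipy, OpenCV 4.12 (cv2) and the standard library are available. Lean on these libraries where they do the work, as an engineer would, in place of code of your own. Each camera call takes 0.05 s, during which the arm holds its last target.

### The job

Try the spring of the live center, the one with the fat round housing and the proud ring round its middle: with the fingertips press its blunt cone point lightly down a few millimetres (not all the way to its stop), keep it down for about a second, then let it come back up and withdraw. Do not lift, tip or shift the live center, and do not touch or move the spur drive, the other two centers or the loose things lying around them.

Things in the scene. Friction and masses are not known exactly. Their poses are not given: they have to be found in the camera images.
- live_center: Spring-loaded live center in a wooden foot, about 0.8 kg (varies), loose on the bench; origin at the centre of the underside of the foot, z up. Foot 66 mm across, 40 mm high; above it a short neck, then a steel housing 42 mm across from 54 to 92 mm above the bench, with a proud brass ring 49 mm across from 62 to 78 mm; out of its top comes the sprung point. It is the tallest of the four, 122 mm in all.
- point_tip (a point): Top of the live center's sprung point, on its upright axis, 122 mm above the bench at rest: a steel spindle 22 mm across, 18 mm high, topped by a cone 12 mm high that ends in a flat 8 mm across.
- center_point (a joint): How far the live center's point is pushed down into its housing, in m: 0 at rest, 0.016 at its stop. A spring pushes it back up: it starts to give at about 2 N and takes 0.5 N more per mm, about 10 N at the stop.
- spur_drive: Spur drive, to be left alone: steel head 34 mm across with four upright prongs in a cross and a thin pin in the middle, 101 mm high in all, standing upright in a round wooden foot 66 mm across and 40 mm high; loose on the bench, origin at the centre of the underside, z up.
- dead_center: Plain dead center, to be left alone: a slim steel taper 18 to 22 mm across that ends in a cone, with no housing and no ring, 110 mm high in all, standing upright in a round wooden foot 66 mm across and 40 mm high; loose on the bench, origin at the centre of the underside, z up.
- cup_center: Cup center, to be left alone: steel head 42 mm across with a hollow round rim and a thin pin in the middle, 100 mm high in all, standing upright in a round wooden foot 66 mm across and 40 mm high; loose on the bench, origin at the centre of the underside, z up.
- bowl: Half-hollowed chestnut Go bowl, 128 mm across, 85 mm high, open at the top, inner floor 42 mm up; loose, origin at the centre of its underside. Leave alone.
- bowl_lid: Turned wooden bowl lid, 112 mm across, 20 mm high, loose, origin at the centre of its underside. Leave alone.
- measuring_stick: Boxwood measuring stick, 200 mm along its x, 24 mm wide, 6 mm thick, lying loose, origin at the centre of its underside. Leave alone.
- mallet: Wooden mallet lying along its y: round head 66 mm across from y -100 to 0 mm, handle 24 mm across from y 0 to 149 mm; loose, origin on the bench below the middle of its axis, at the head's inner end. Leave alone.
- sanding_block: Cork sanding block, 90 mm along its x, 50 mm wide, 34 mm high, loose, origin at the centre of its underside. Leave alone.
Things that resemble listed ones, but are neither listed nor needed, are in the scene too. Leave any purple or red look-alike of the live_center alone.

How it is judged:
By the outcome, as a careful person would: the job done as asked, in the order asked, and still so for the second after the job is handed in, with the robot touching nothing.
It also fails if it takes over 32 s, if anything falls off the work surface, if the arm or the gripper's body presses on something with over 40 N, if the wrist force passes 120 N, or if a joint passes its speed limit or range.

## Working session

There is one attempt and no reset: what is moved stays moved. The work goes in short steps, Python scripts to look and compute and a shell command to move; the robot and the scene stay as the last step left them, time stands still between calls to the robot, and variables do not carry over. Pictures are saved under pics/ and viewed, and the job is handed in when it is done.

```bash
mkdir -p pics; ls; python3 - <<'E'
from plant import robot, eyes
import cv2,numpy as np
s=robot.observe()
for k in s: print(k,np.round(s[k],4))
for n in ["scene","side","wrist"]:
    d=eyes.get_image(n)
    cv2.imwrite(f"pics/{n}0.png",d["frame"][:,:,::-1])
    print(n,d["fovy"],d["cx"],d["cy"],[ (k,d[k]) for k in ("rvec","tvec","T_tool_cam") if k in d], (d["z_map"]>0).mean())
    np.savez(f"{n}0.npz",**d)
E
```

```text
pics
t 0.0
joint_pos [ 1.1433  0.309   1.6352  0.      1.1997 -0.0698]
joint_velocities [-0.0009 -0.0001  0.0004  0.0001 -0.0007  0.0007]
tau [ 3.00000e-04 -4.15257e+01 -2.76663e+01 -2.00000e-04  1.03000e-02
  0.00000e+00]
position [0.2186 0.5848 0.3026]
eef_rot [-0.943   1.3595  0.9411]
wrist_force [-0.2524 -0.0204  0.6248]
moment [ 0.0351 -0.0399 -0.0219]
width 0.0854
scene 54.52971311666608 317.45163875265825 236.26919603778018 [('rvec', array([ 1.94963428,  1.1331282 , -0.60724731])), ('tvec', array([-0.2377219 , -0.18158551,  1.67375173]))] 0.9959895833333333
side 56.41664046056468 323.98982518608113 232.18340830012608 [('rvec', array([ 2.37414715, -0.09433442,  0.03255605])), ('tvec', array([-0.53842668,  0.08913756,  1.04100852]))] 0.9959342447916667
wrist 64.81736873986333 317.28101853681966 237.1917420569474 [('T_tool_cam', array([[-8.46799009e-05, -2.99716296e-01,  9.54028372e-01,
        -7.16271677e-02],
       [ 6.84428869e-04, -9.54028169e-01, -2.99716171e-01,
         7.62841676e-02],
       [ 9.99999762e-01,  6.27584624e-04,  2.85921496e-04,
         9.12094275e-04],
       [ 0.00000000e+00,  0.00000000e+00,  0.00000000e+00,
         1.00000000e+00]]))] 0.995810546875
```

View pics/scene0.png

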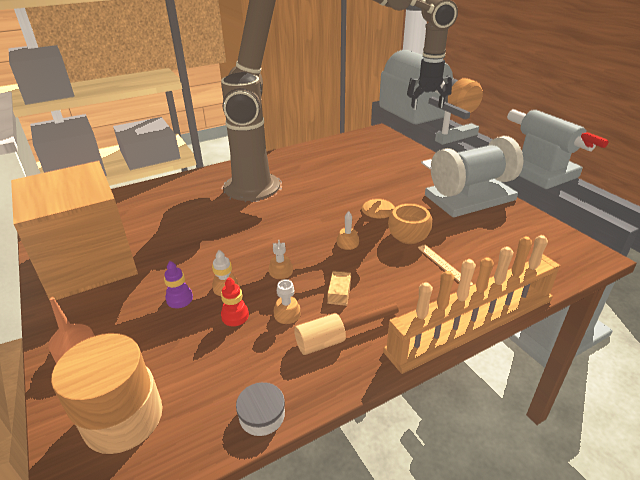

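View pics/side0.png

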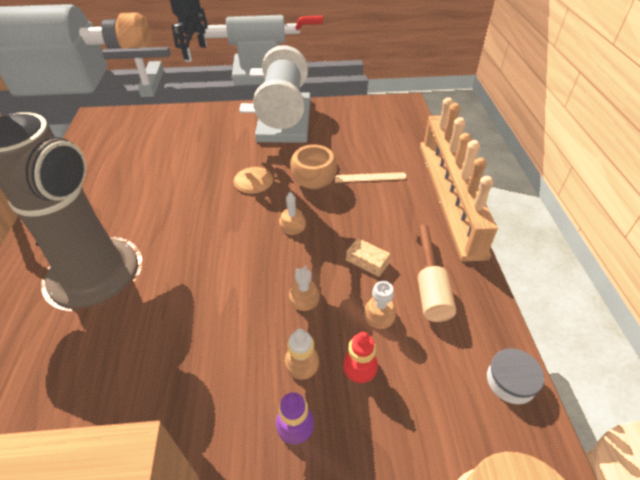

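View pics/wrist0.png

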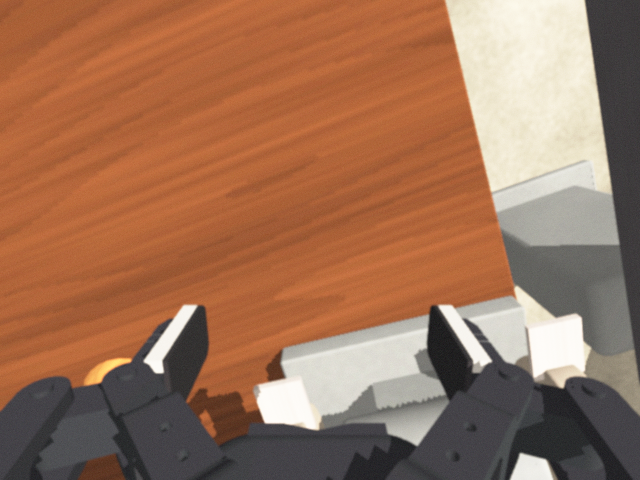

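The live center (steel housing with a brass ring) is at about (222,270) in scene and (301,355) in side. The purple and red look-alikes and the spur drive stand around it. Next I'll zoom in to measure the point.

```bash
cat > h.py <<'E'
import numpy as np,cv2
from scipy.spatial.transform import Rotation as R
def K(d):
    f=240/np.tan(np.radians(d["fovy"])/2); return f,float(d["cx"]),float(d["cy"])
def cloud(d,T=None):
    f,cx,cy=K(d); z=d["z_map"]; v,u=np.mgrid[:480,:640]
    P=np.stack([(u-cx)/f*z,(v-cy)/f*z,z],-1)
    if T is None:
        Rm=R.from_rotvec(d["rvec"]).as_matrix(); return (P-d["tvec"])@Rm
    return P@T[:3,:3].T+T[:3,3]
def ray(d,u,v):
    f,cx,cy=K(d);Rm=R.from_rotvec(d["rvec"]).as_matrix()
    return -Rm.T@d["tvec"], Rm.T@np.array([(u-cx)/f,(v-cy)/f,1])
def onplane(d,u,v,h):
    o,r=ray(d,u,v); return o+r*(h-o[2])/r[2]
E
python3 - <<'E'
from h import *
for n,(x0,y0,x1,y1) in {"scene":(140,220,320,340),"side":(240,250,420,450)}.items():
    d=dict(np.load(n+"0.npz"))
    c=d["frame"][y0:y1,x0:x1,::-1]
    k=600/max(c.shape[:2]); k=min(k,4)
    cv2.imwrite(f"pics/{n}_crop.png",cv2.resize(c,None,fx=k,fy=k,interpolation=cv2.INTER_NEAREST)); print(n,k)
    P=cloud(d)
    m=np.zeros((480,640),bool); 
    if n=="scene": m[245:300,205:237]=1
    else: m[320:380,280:322]=1
    h=P[m]; 
    for lo,hi in((.115,.14),(.09,.115),(.06,.09),(.02,.05)):
        q=h[(h[:,2]>lo)&(h[:,2]<hi)]
        if len(q):print(n,lo,hi,len(q),q.mean(0).round(4),q.min(0).round(3),q.max(0).round(3))
E
```

```text
scene 3.3333333333333335
scene 0.115 0.14 52 [ 0.5452 -0.2816  0.1187] [ 0.471 -0.295  0.115] [ 0.601 -0.264  0.124]
scene 0.09 0.115 282 [ 0.5439 -0.2828  0.099 ] [ 0.465 -0.307  0.09 ] [ 0.612 -0.253  0.115]
scene 0.06 0.09 300 [ 0.5284 -0.2832  0.0786] [ 0.465 -0.312  0.06 ] [ 0.617 -0.249  0.09 ]
scene 0.02 0.05 199 [ 0.4877 -0.2796  0.0345] [ 0.46  -0.304  0.02 ] [ 0.503 -0.242  0.047]
side 3.0
side 0.115 0.14 52 [ 0.4745 -0.2751  0.1189] [ 0.468 -0.281  0.115] [ 0.482 -0.266  0.123]
side 0.09 0.115 249 [ 0.4744 -0.2794  0.0981] [ 0.456 -0.294  0.09 ] [ 0.494 -0.258  0.115]
side 0.06 0.09 328 [ 0.4743 -0.2866  0.0784] [ 0.45  -0.298  0.062] [ 0.499 -0.256  0.09 ]
side 0.02 0.05 460 [ 0.4751 -0.2896  0.0324] [ 0.444 -0.305  0.02 ] [ 0.505 -0.259  0.042]
```

```bash
echo
```

```text
(no output)
```

View pics/scene_crop.png

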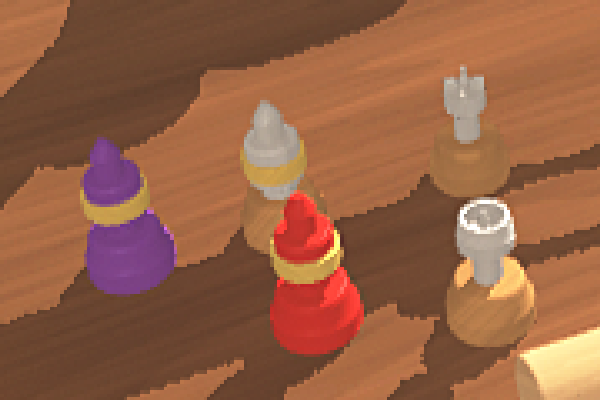

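View pics/side_crop.png

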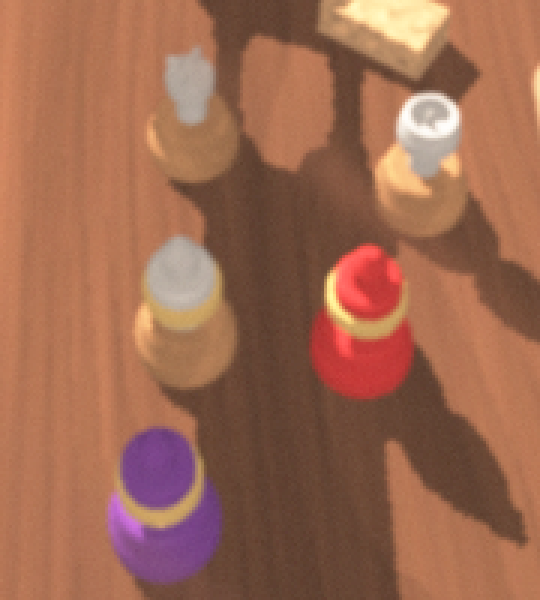

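```bash
python3 - <<'E'
from h import *
for n in("scene","side"):
    d=dict(np.load(n+"0.npz"));P=cloud(d)
    # overview of tall things: heights >0.09 in area, cluster
    m=(P[...,2]>.085)&(P[...,2]<.14)&(abs(P[...,0]-.5)<.25)&(P[...,1]<.1)&(P[...,1]>-.45)&(d["z_map"]>0)
    k,l,s,c=cv2.connectedComponentsWithStats(m.astype(np.uint8))
    for i in range(1,k):
        if s[i,4]<15: continue
        q=P[l==i]; t=q[q[:,2]>q[:,2].max()-.006]
        print(n,c[i].round(),s[i,4],"zmax",q[:,2].max().round(4),"top mean",t.mean(0).round(4),"bbox",q.min(0).round(3),q.max(0).round(3),d["frame"][l==i].mean(0).round())
E
```

```text
scene [278. 245.] 69 zmax 0.1019 top mean [ 0.4925 -0.1183  0.0976] bbox [ 0.474 -0.132  0.085] [ 0.508 -0.104  0.102] [180. 168. 154.]
scene [221. 260.] 196 zmax 0.1221 top mean [ 0.4799 -0.2727  0.1193] bbox [ 0.465 -0.293  0.085] [ 0.5   -0.251  0.122] [176. 164. 150.]
scene [172. 271.] 215 zmax 0.122 top mean [ 0.462  -0.3894  0.1192] bbox [ 0.447 -0.409  0.085] [ 0.482 -0.37   0.122] [121.  65. 131.]
scene [230. 288.] 236 zmax 0.1237 top mean [ 0.5914 -0.2885  0.12  ] bbox [ 0.576 -0.309  0.085] [ 0.612 -0.268  0.124] [213.  57.  49.]
scene [285. 287.] 190 zmax 0.1008 top mean [ 0.649  -0.1747  0.0972] bbox [ 0.627 -0.196  0.085] [ 0.669 -0.156  0.101] [202. 190. 177.]
side [302. 273.] 99 zmax 0.1013 top mean [ 0.4862 -0.118   0.0969] bbox [ 0.471 -0.134  0.085] [ 0.5   -0.105  0.101] [180. 162. 150.]
side [382. 291.] 271 zmax 0.1011 top mean [ 0.6424 -0.1765  0.0967] bbox [ 0.623 -0.197  0.085] [ 0.662 -0.158  0.101] [219. 208. 197.]
side [299. 340.] 390 zmax 0.1233 top mean [ 0.4743 -0.2747  0.1202] bbox [ 0.455 -0.294  0.085] [ 0.494 -0.256  0.123] [185. 171. 160.]
side [362. 344.] 397 zmax 0.123 top mean [ 0.5862 -0.2907  0.1199] bbox [ 0.566 -0.311  0.085] [ 0.607 -0.272  0.123] [224.  79.  73.]
side [292. 405.] 510 zmax 0.1233 top mean [ 0.4572 -0.3916  0.1201] bbox [ 0.436 -0.411  0.085] [ 0.477 -0.371  0.123] [122.  71. 132.]
```

```bash
python3 - <<'E'
from h import *
from plant import robot
s=robot.observe(); print(robot.nose_length)
Rt=R.from_rotvec(s["eef_rot"]).as_matrix(); print(Rt.round(4))
tgt=np.array([.475,-.275,.30]); dl=tgt-s["position"]; print("world",dl.round(4),"tool",(Rt.T@dl).round(4))
P0=s["position"];u=dl[:2]/np.linalg.norm(dl[:2]);n=np.array([-u[1],u[0]])
for c in("scene","side"):
    P=cloud(dict(np.load(c+"0.npz"))).reshape(-1,3)
    a=(P[:,:2]-P0[:2])@u;b=(P[:,:2]-P0[:2])@n
    for i in np.arange(-.1,1.05,.1):
        q=P[(a>i)&(a<i+.1)&(abs(b)<.12)]
        print(c,i.round(2),len(q),q[:,2].max().round(3) if len(q) else "")
E
```

```text
0.0726
[[-7.000e-04 -9.367e-01  3.502e-01]
 [-1.600e-03  3.502e-01  9.367e-01]
 [-1.000e+00  1.000e-04 -1.800e-03]]
world [ 0.2563 -0.8599 -0.0029] tool [ 0.0041 -0.5412 -0.7157]
scene -0.1 818 0.574
scene 0.0 3109 0.587
scene 0.1 1266 0.591
scene 0.2 807 0.021
scene 0.3 1221 0.024
scene 0.4 1044 0.006
scene 0.5 1578 0.111
scene 0.6 1507 0.005
scene 0.7 1920 0.102
scene 0.8 1741 0.122
scene 0.9 2765 0.124
scene 1.0 3295 0.122
side -0.1 1477 0.346
side 0.0 2514 0.4
side 0.1 1690 0.139
side 0.2 1611 0.022
side 0.3 2268 0.023
side 0.4 2281 0.005
side 0.5 3266 0.11
side 0.6 3305 0.004
side 0.7 4436 0.101
side 0.8 4457 0.123
side 0.9 6974 0.123
side 1.0 8570 0.123
```

```bash
python3 -m crank '0 0 0 0 -0.015 -0.02 1;0 0 0 0 -0.03 -0.04 1;0 0 0 0 -0.03 -0.04 1;0 0 0 0 -0.03 -0.04 1;0 0 0 0 -0.03 -0.04 1;0 0 0 0 -0.03 -0.04 1;0 0 0 0 -0.03 -0.04 1;0 0 0 0 -0.03 -0.04 1;0 0 0 0 -0.03 -0.04 1;0 0 0 0 -0.03 -0.04 1' 20
```

```text
t: 1.15
position: [0.3515, 0.13, 0.3002]
eef_rot: [-0.953, 1.352, 0.951]
wrist_force: [1.2, -0.8, -0.0]
width: -0.0002
```

```bash
python3 -m crank '0 0 0 0 -0.03 -0.04 1;0 0 0 0 -0.03 -0.04 1;0 0 0 0 -0.03 -0.04 1;0 0 0 0 -0.03 -0.04 1;0 0 0 0 -0.03 -0.04 1;0 0 0 0 -0.03 -0.04 1;0 0 0 0 -0.03 -0.04 1;0 0 0 0 -0.02 -0.02 1;0 0 0 0 0 0 1;0 0 0 0 0 0 1'
cat > look.py <<'E'
import sys
from h import *
from plant import robot, eyes
s=robot.observe(); d=eyes.get_image("wrist"); tag=sys.argv[1]
T=np.eye(4);T[:3,:3]=R.from_rotvec(s["eef_rot"]).as_matrix();T[:3,3]=s["position"]
P=cloud(d,T@d["T_tool_cam"])
im=d["frame"][:,:,::-1].copy()
np.savez(f"w{tag}.npz",T=T,**d)
cv2.imwrite(f"pics/w{tag}.png",im)
print("t",s["t"],"pos",s["position"].round(4),"F",s["wrist_force"].round(2),"M",s["moment"].round(3),"w",s["width"]);print(T[:3,:3].round(4))
tx,ty=.476,-.2745
m=(np.hypot(P[...,0]-tx,P[...,1]-ty)<.035)&(P[...,2]>.03)&(P[...,2]<.15)&(d["z_map"]>0)
q=P[m];vu=np.argwhere(m)
for lo,hi in((.12,.135),(.112,.12),(.095,.11),(.088,.095),(.06,.08)):
    k=(q[:,2]>lo)&(q[:,2]<hi)
    if k.any():print(lo,hi,k.sum(),q[k].mean(0).round(4),q[k].min(0).round(4),q[k].max(0).round(4),"vu",vu[k].mean(0).round(1))
E
python3 look.py 1
```

```text
t: 2.15
position: [0.4631, -0.2391, 0.3004]
eef_rot: [-0.947, 1.351, 0.939]
wrist_force: [-1.1, -0.5, -0.5]
width: 0.0
t 2.15 pos [ 0.4631 -0.2391  0.3004] F [-1.11 -0.53 -0.54] M [ 0.024  0.008 -0.004] w 1.26544133633605e-05
[[ 7.100e-03 -9.376e-01  3.476e-01]
 [-9.000e-04  3.477e-01  9.376e-01]
 [-1.000e+00 -7.000e-03  1.600e-03]]
0.12 0.135 208 [ 0.4754 -0.2709  0.1227] [ 0.4699 -0.2774  0.1201] [ 0.4816 -0.2658  0.1253] vu [263.2 279.2]
0.112 0.12 388 [ 0.4738 -0.2695  0.1158] [ 0.4655 -0.2819  0.112 ] [ 0.487  -0.2606  0.12  ] vu [257.  281.1]
0.095 0.11 191 [ 0.469  -0.2665  0.1021] [ 0.4595 -0.2849  0.095 ] [ 0.4889 -0.2559  0.11  ] vu [243.7 284.1]
0.088 0.095 1192 [ 0.4717 -0.2681  0.0929] [ 0.4557 -0.292   0.088 ] [ 0.4973 -0.2507  0.095 ] vu [243.5 284.3]
0.06 0.08 537 [ 0.4645 -0.2627  0.0765] [ 0.4522 -0.2953  0.0649] [ 0.4996 -0.2469  0.08  ] vu [227.  288.9]
```

View pics/w1.png

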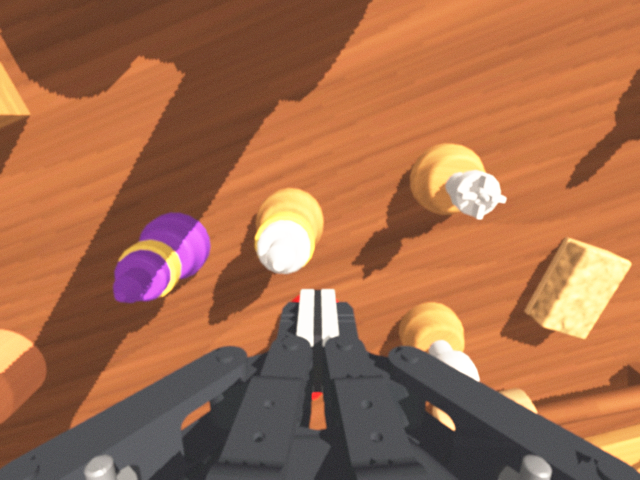

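```bash
python3 -m crank '0 0 0 0 -0.023 -0.026 1;0 0 0 0.03 0 0 1;0 0 0 0.03 0 0 1;0 0 0 0.025 0 0 1;0 0 0 0 0 0 1;0 0 0 0 0 0 1'
python3 look.py 2
python3 - <<'E'
from h import *
from plant import eyes
for n in("scene","side"):
    d=eyes.get_image(n); np.savez(n+"2.npz",**d)
    x0,y0,x1,y1=(160,170,300,290) if n=="scene" else (230,240,370,380)
    cv2.imwrite(f"pics/{n}2.png",cv2.resize(np.ascontiguousarray(d["frame"][y0:y1,x0:x1,::-1]),None,fx=4,fy=4,interpolation=cv2.INTER_CUBIC))
E
```

```text
t: 2.8
position: [0.4762, -0.2639, 0.2151]
eef_rot: [-0.955, 1.346, 0.946]
wrist_force: [-0.2, -0.5, 0.4]
width: -0.0001
t 2.8 pos [ 0.4762 -0.2639  0.2151] F [-0.22 -0.48  0.38] M [-0.051  0.038 -0.005] w -6.558002029696362e-05
[[ 0.0084 -0.9411  0.3381]
 [-0.      0.3381  0.9411]
 [-1.     -0.0079  0.0028]]
0.12 0.135 357 [ 0.4742 -0.2713  0.1226] [ 0.469  -0.2775  0.12  ] [ 0.4808 -0.2655  0.1251] vu [286.5 298.7]
0.112 0.12 771 [ 0.472  -0.27    0.1157] [ 0.4651 -0.2821  0.112 ] [ 0.4853 -0.2606  0.12  ] vu [275.9 300.2]
0.095 0.11 421 [ 0.4681 -0.2681  0.1024] [ 0.46   -0.2859  0.095 ] [ 0.4857 -0.2545  0.1099] vu [257.8 301.9]
0.088 0.095 2261 [ 0.4697 -0.2685  0.0929] [ 0.4554 -0.292   0.088 ] [ 0.4945 -0.2508  0.095 ] vu [254.2 302.9]
0.06 0.08 1010 [ 0.462  -0.2645  0.0765] [ 0.4519 -0.2955  0.0641] [ 0.4958 -0.247   0.08  ] vu [230.5 305.6]
```

View pics/w2.png

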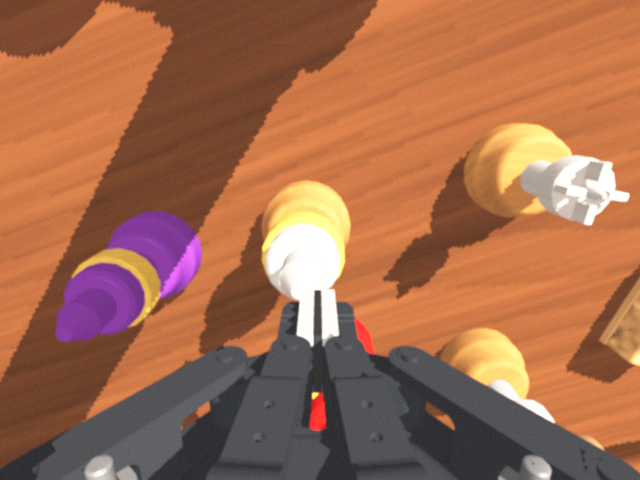

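View pics/scene2.png

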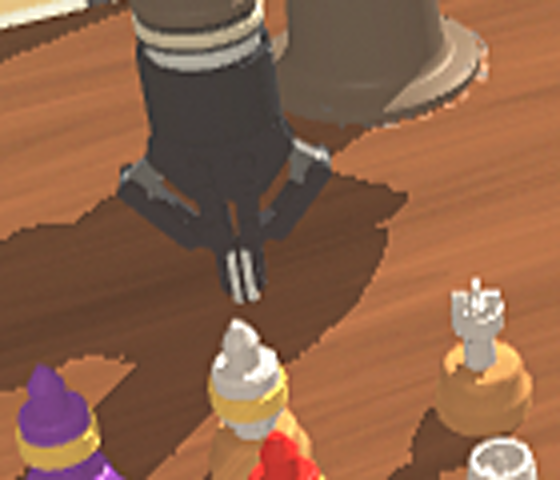

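View pics/side2.png

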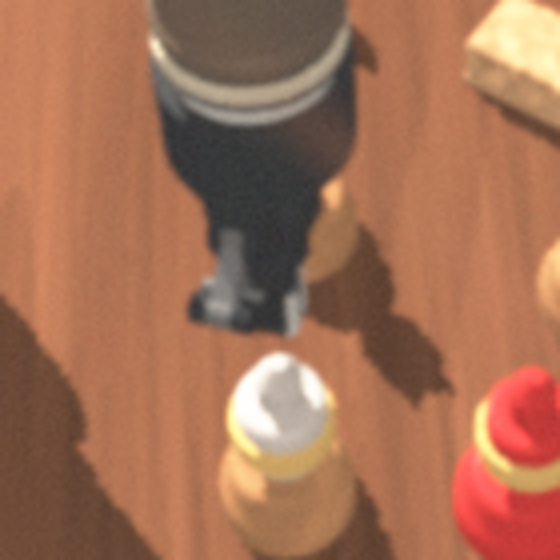

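```bash
python3 -m crank '0 0 0 0 -0.002 -0.008 1;0 0 0 0 0 0 1;0 0 0 0 0 0 1'
python3 - <<'E'
from h import *
d=dict(np.load("w2.npz"));P=cloud(d,d["T_tool_cam"])
m=np.zeros((480,640),bool);m[285:345,295:342]=1
q=P[m&(P[...,0]<.085)&(abs(P[...,2])<.03)&(abs(P[...,1])<.02)]
print(len(q),q.max(0),q.min(0)); t=q[q[:,0]>q[:,0].max()-.004];print(t.mean(0),t.min(0),t.max(0))
from plant import robot
s=robot.observe();print(s["position"],s["wrist_force"],s["moment"],R.from_rotvec(s["eef_rot"]).as_matrix().round(4))
E
```

```text
t: 3.25
position: [0.4776, -0.2747, 0.2199]
eef_rot: [-0.961, 1.343, 0.939]
wrist_force: [0.0, 1.2, -0.0]
width: -0.0001
2416 [0.06847729 0.01406761 0.01036401] [ 0.02336356  0.00582719 -0.00781728]
[0.06594017 0.01044365 0.00074432] [ 0.06447935  0.00639332 -0.00553117] [0.06847729 0.01133048 0.00924326]
[ 0.47761645 -0.27467572  0.21991165] [ 0.01904096  1.16992759 -0.02970876] [ 0.00348726 -0.05923841  0.00148428] [[ 1.600e-02 -9.409e-01  3.382e-01]
 [-5.500e-03  3.381e-01  9.411e-01]
 [-9.999e-01 -1.690e-02  2.000e-04]]
```

```bash
for i in 1 2 3; do python3 -m crank '0 0 0 0 0 0 1' | head -4; done; python3 - <<'E'
from plant import robot,eyes
for i in range(4):
    eyes.get_image("wrist"); s=robot.observe(); print(s["t"],s["position"].round(4),s["eef_rot"].round(4),s["wrist_force"].round(2),s["joint_velocities"].round(3))
E
```

```text
t: 3.35
position: [0.4779, -0.2751, 0.2205]
eef_rot: [-0.962, 1.342, 0.937]
wrist_force: [0.5, 0.0, -0.2]
t: 3.45
position: [0.478, -0.2753, 0.2208]
eef_rot: [-0.962, 1.342, 0.937]
wrist_force: [-0.2, 0.3, 1.1]
t: 3.55
position: [0.4779, -0.2754, 0.2209]
eef_rot: [-0.962, 1.342, 0.937]
wrist_force: [0.2, 0.3, 0.2]
3.6 [ 0.4779 -0.2753  0.2208] [-0.9619  1.3423  0.9368] [0.94 0.68 1.13] [ 0.     0.002  0.003 -0.    -0.    -0.001]
3.65 [ 0.4779 -0.2753  0.2208] [-0.9619  1.3424  0.9369] [ 0.74 -0.39 -0.71] [ 0.002  0.002  0.002  0.002 -0.001 -0.001]
3.7 [ 0.4779 -0.2753  0.2207] [-0.9618  1.3424  0.937 ] [ 0.15 -0.08  0.07] [ 0.002  0.004  0.     0.003  0.001 -0.001]
3.75 [ 0.4779 -0.2752  0.2207] [-0.9618  1.3424  0.9372] [-0.45 -0.64  0.66] [-0.001  0.001 -0.002 -0.     0.001  0.002]
```

```bash
python3 -m crank '0 0 0.017 0 0.003 0.003 1;0 0 0 0 0 0 1;0 0 0 0 0 0 1;0 0 0 0 0 0 1'
cat > st.py <<'E'
from h import *
from plant import robot,eyes
F=[]
for i in range(3):
    eyes.get_image("wrist"); s=robot.observe();F.append(s["wrist_force"])
X=R.from_rotvec(s["eef_rot"]).as_matrix()
tip=s["position"]+X[:,0]*robot.nose_length
print("t",s["t"],"pos",s["position"].round(4),"tip",tip.round(4),"F",np.mean(F,0).round(2),"xt",X[:,0].round(4),"qd",abs(s["joint_velocities"]).max().round(3))
e=np.array([.476,-.2715,.122])-tip;print("to go tool",(X.T@e).round(4))
E
python3 st.py
```

```text
t: 4.15
position: [0.4758, -0.2707, 0.2203]
eef_rot: [-0.95, 1.353, 0.952]
wrist_force: [-0.6, 0.5, 0.4]
width: -0.0001
t 4.3 pos [ 0.4758 -0.2708  0.2203] tip [ 0.4757 -0.2708  0.1477] F [ 0.39 -0.46 -0.02] xt [-9.e-04  5.e-04 -1.e+00] qd 0.003
to go tool [ 0.0257 -0.0005 -0.0006]
```

```bash
python3 -m crank '0 0 0 0.008 0 0 1;0 0 0 0.008 0 0 1;0 0 0 0.004 0 0 1;0 0 0 0 0 0 1;0 0 0 0 0 0 1;0 0 0 0 0 0 1'
python3 st.py
```

```text
t: 4.9
position: [0.4752, -0.2706, 0.1976]
eef_rot: [-0.949, 1.354, 0.953]
wrist_force: [0.4, -0.3, -0.6]
width: 0.0
t 5.05 pos [ 0.4754 -0.2707  0.1979] tip [ 0.4753 -0.2706  0.1253] F [-0.16  0.05 -0.15] xt [-0.0017  0.001  -1.    ] qd 0.003
to go tool [ 0.0033 -0.0009 -0.0006]
```

```bash
python3 -m crank '0 0 0 0.002 -0.0005 -0.0005 1;0 0 0 0.002 0 0 1;0 0 0 0 0 0 1;0 0 0 0 0 0 1'
python3 st.py; python3 - <<'E'
from h import *
from plant import eyes
for n in("scene","side"):
    d=eyes.get_image(n)
    x0,y0,x1,y1=(170,200,290,300) if n=="scene" else (240,270,360,390)
    cv2.imwrite(f"pics/{n}3.png",cv2.resize(np.ascontiguousarray(d["frame"][y0:y1,x0:x1,::-1]),None,fx=4,fy=4,interpolation=cv2.INTER_CUBIC))
E
```

```text
t: 5.45
position: [0.4763, -0.2717, 0.1947]
eef_rot: [-0.951, 1.353, 0.951]
wrist_force: [-0.5, 0.2, 2.1]
width: 0.0
t 5.6 pos [ 0.4762 -0.2718  0.1947] tip [ 0.4762 -0.2718  0.1221] F [-0.13  0.14  0.72] xt [-3.e-04  0.e+00 -1.e+00] qd 0.002
to go tool [0.0001 0.0003 0.0002]
```

View pics/scene3.png

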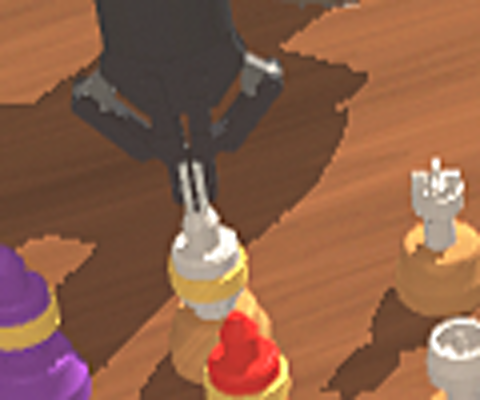

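View pics/side3.png

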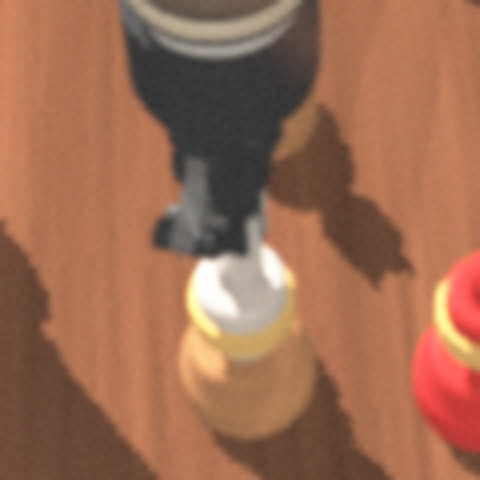

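Both views show the fingertips right on the cone, at contact. I'll press now.

```bash
python3 -m crank '0 0 0 0.002 0 0 1;0 0 0 0.002 0 0 1;0 0 0 0.001 0 0 1;0 0 0 0 0 0 1'
python3 st.py
```

```text
t: 6.1
position: [0.4763, -0.2718, 0.1905]
eef_rot: [-0.951, 1.353, 0.951]
wrist_force: [-1.3, 0.7, 5.3]
width: 0.0003
t 6.25 pos [ 0.4763 -0.2718  0.1905] tip [ 0.4763 -0.2718  0.1179] F [-0.46  0.56  4.  ] xt [-4.e-04  0.e+00 -1.e+00] qd 0.002
to go tool [-0.0041  0.0004  0.0002]
```

```bash
python3 -m crank '0 0 0 0.0012 0 0 1;0 0 0 0 0 0 1;0 0 0 0 0 0 1;0 0 0 0 0 0 1;0 0 0 0 0 0 1'
python3 st.py;python3 - <<'E'
from h import *
from plant import eyes
for n in("scene","side"):
    d=eyes.get_image(n)
    x0,y0,x1,y1=(170,200,290,300) if n=="scene" else (240,270,360,390)
    cv2.imwrite(f"pics/{n}4.png",cv2.resize(np.ascontiguousarray(d["frame"][y0:y1,x0:x1,::-1]),None,fx=4,fy=4,interpolation=cv2.INTER_CUBIC))
E
python3 st.py
```

```text
t: 6.75
position: [0.4763, -0.2718, 0.1896]
eef_rot: [-0.951, 1.353, 0.951]
wrist_force: [-1.0, 2.0, 4.9]
width: -0.0002
t 6.9 pos [ 0.4763 -0.2718  0.1896] tip [ 0.4763 -0.2718  0.117 ] F [-1.08  0.71  4.53] xt [-4.e-04  0.e+00 -1.e+00] qd 0.003
to go tool [-0.005   0.0004  0.0002]
t 7.15 pos [ 0.4763 -0.2718  0.1896] tip [ 0.4763 -0.2718  0.117 ] F [-1.43  0.76  4.67] xt [-4.e-04  0.e+00 -1.e+00] qd 0.002
to go tool [-0.005   0.0004  0.0002]
```

View pics/scene4.png

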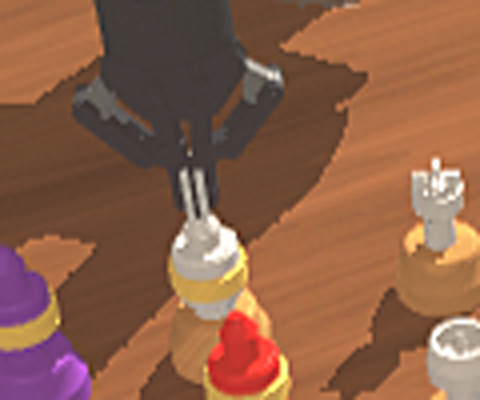

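View pics/side4.png

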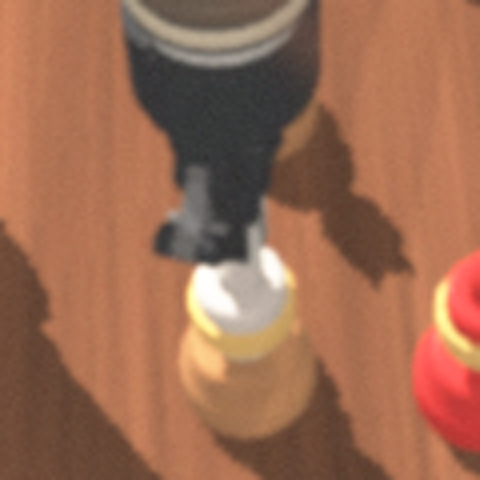

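The point is down about 5 mm at about 4.6 N and has been held for about 1.2 s. The base has not moved in either view. Now I'll release it straight up.

```bash
python3 -m crank '0 0 0 -0.003 0 0 1;0 0 0 -0.004 0 0 1;0 0 0 -0.006 0 0 1;0 0 0 -0.015 0 0 1;0 0 0 -0.025 0 0 1;0 0 0 -0.03 0 0 1;0 0 0 -0.03 0 0 1;0 0 0 -0.01 0 0 1;0 0 0 0 0 0 1;0 0 0 0 0 0 1'
python3 look.py 5; python3 st.py
python3 - <<'E'
from h import *
from plant import eyes
for n in("scene","side"):
    d=eyes.get_image(n);P=cloud(d);d0=dict(np.load(n+"0.npz"));P0=cloud(d0)
    for nm,PP,dd in(("before",P0,d0),("after",P,d)):
        for lab,c in dict(live=(.476,-.2725),spur=(.489,-.118),red=(.588,-.29),purple=(.459,-.39),cup=(.645,-.175)).items():
            m=(np.hypot(PP[...,0]-c[0],PP[...,1]-c[1])<.04)&(PP[...,2]>.085)&(PP[...,2]<.13)
            q=PP[m];print(n,nm,lab,m.sum(),q.mean(0).round(4),q[:,2].max().round(4))
    cv2.imwrite(f"pics/{n}5.png",d["frame"][:,:,::-1])
E
```

```text
t: 8.15
position: [0.476, -0.2716, 0.3185]
eef_rot: [-0.952, 1.353, 0.95]
wrist_force: [-0.5, -0.4, -0.1]
width: -0.0
t 8.15 pos [ 0.476  -0.2716  0.3185] F [-0.48 -0.38 -0.05] M [-0.017 -0.008 -0.003] w -3.343287629491574e-05
[[ 8.000e-04 -9.408e-01  3.388e-01]
 [-6.000e-04  3.388e-01  9.408e-01]
 [-1.000e+00 -1.000e-03 -3.000e-04]]
0.12 0.135 210 [ 0.4756 -0.2711  0.1226] [ 0.47  -0.278  0.12 ] [ 0.4822 -0.2651  0.1255] vu [226.2 316.4]
0.112 0.12 376 [ 0.4742 -0.2708  0.1156] [ 0.4655 -0.2818  0.112 ] [ 0.487 -0.261  0.12 ] vu [221.8 316.2]
0.095 0.11 133 [ 0.4684 -0.2683  0.1017] [ 0.4592 -0.2883  0.095 ] [ 0.4844 -0.254   0.1099] vu [209.3 316.7]
0.088 0.095 1198 [ 0.4729 -0.2702  0.093 ] [ 0.4558 -0.292   0.0882] [ 0.4969 -0.251   0.095 ] vu [212.6 316.4]
0.06 0.08 447 [ 0.4647 -0.267   0.0774] [ 0.4522 -0.2956  0.0644] [ 0.5006 -0.2471  0.08  ] vu [198.1 316.7]
t 8.35 pos [ 0.4755 -0.2712  0.317 ] tip [ 0.4753 -0.2711  0.2444] F [-0.38 -0.09 -0.04] xt [-0.0018  0.0011 -1.    ] qd 0.003
to go tool [ 0.1224 -0.001  -0.0002]
scene before live 196 [ 0.485  -0.2735  0.0988] 0.1221

[... 315 characters left out ...]
1] 0.0985
scene after red 231 [ 0.597 -0.29   0.099] 0.1236
scene after purple 212 [ 0.4676 -0.3898  0.0993] 0.1222
scene after cup 187 [ 0.6498 -0.1755  0.0923] 0.0997
side before live 390 [ 0.4745 -0.2792  0.0987] 0.1233
side before spur 102 [ 0.4858 -0.1196  0.0916] 0.1013
side before red 397 [ 0.5851 -0.2954  0.0984] 0.123
side before purple 510 [ 0.4575 -0.3957  0.0984] 0.1233
side before cup 271 [ 0.6425 -0.1778  0.0913] 0.1011
side after live 394 [ 0.4746 -0.2793  0.0984] 0.124
side after spur 43 [ 0.4936 -0.1201  0.0913] 0.0968
side after red 397 [ 0.5851 -0.2953  0.0985] 0.1241
side after purple 508 [ 0.4575 -0.3956  0.0986] 0.1237
side after cup 260 [ 0.6428 -0.1779  0.0914] 0.1003
```

```bash
sleep 1
```

```text
(no output)
```

View pics/side5.png

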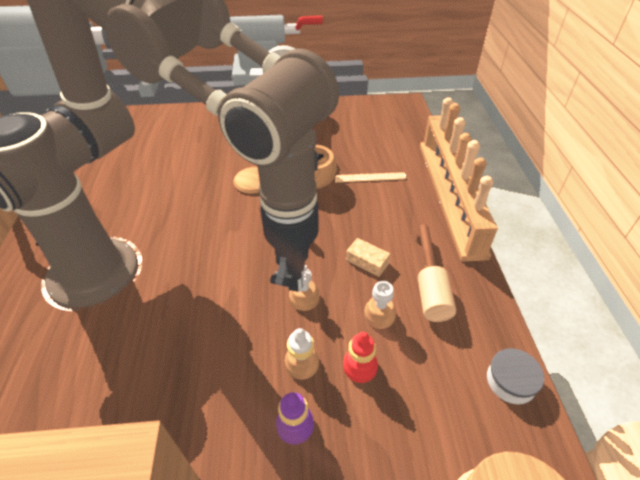

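The side view shows the live center upright at (301,355) with its point back up and the gripper well clear. The neighbours stand where they were, so I'm handing in.

```bash
python3 -c "
from plant import robot
print(robot.finish_job())"
```

```text
the job is handed in; nothing more can be done
None
```

I pressed the live center's point straight down about 5 mm with the shut fingertips, at about 4.6 N. I held it for a little over 1 s, released it straight up, and withdrew about 12 cm above it. The job is handed in at about 8.5 s on the clock.

- **Live center:** its position matches the first measurement to within about 0.3 mm in the scene and side views. The point tip is back at about 122–124 mm, and the wrist force is back to about zero.
- **Neighbours:** the cup center and the red and purple look-alikes match to about 1 mm.
- **Spur drive:** in the scene view its position also matches, although its thin pin read 3 mm lower. In the side view the arm partly hid it (43 pixels against 102), so its x there reads 8 mm off and is no real check.
- **Not measured again:** the dead center, bowl, lid, stick, mallet and sanding block. The arm passed well above them, but the dead center and part of the bowl are hidden by the arm in the last side picture.

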